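# Feed a sample jar through the one-way flap of the intake

### The arm

A 7-joint arm with a two-finger parallel gripper is mounted at the origin on a cart in front of the work surface, level with it; the furniture and walls round the work are solid. World frame = base frame: x ahead of the robot, y to its left, z up, the work surface at z = 0. Lengths are in m, angles in rad, forces in N, time in s.
With the tool pointing down it reaches from about 0.425 to 0.925 m from the base axis. Payload 6.8 kg.
Tool frame: the origin (TCP) lies on the centre line of the jaws, within the pads' length; the fingertips stand 14 mm ahead of it and the grasp point (between the pads) lies 5 mm behind it (r.tips_ahead is the distance from the TCP to the fingertips, in m); z points along the fingers, y is the line along which they close (so a half turn about z gives the same grasp; the last joint's range is limited). The gripper opens to 85 mm and grips with 20 to 120 N. Pads are 22 mm wide; open, the fingers measure 114 mm over their backs; the gripper's body (76 mm by 85 mm) begins 54 mm behind the grasp point. The pads swing forward as they close: fully open they stand 13 mm farther back than shut.
Start: joints at [1.08, 0.477, 0.022, 1.555, -0.011, 1.109, -0.083], TCP at [0.252, -0.626, 0.245] pointing down, gripper open.
Joint ranges: [-2.96, 2.96], [-0.34, 2.1], [-1.41, 1.46], [0.24, 2.44], [-1.37, 4.51], [0.17, 1.92], [-2.96, 2.96]. Speed limits (rad/s): [2.39, 2.39, 3.14, 3.14, 3.14, 3.14, 3.14].

### API

Orientations are given as a rotation vector (axis times angle).
In Python, from bench import r, eyes gives the robot as it stands.
- The arm moves only by the tool step_arm, never from a script. Its argument "rows" is a list of rows, each a list of 6 numbers: the shift along the world's x, y, z in units of 60 cm (1.0 is 60 cm), then the turn, a rotation vector about the world's x, y, z in units of pi rad (1.0 is pi rad). In form: [[x, y, z, rx, ry, rz], ...]. A call has 1 to 5 rows; each row is the pose to reach, as a shift and turn from the pose commanded when the call began, turning the shorter way round; what a row does not reach only later rows make up. A row lasts 1/12 s, in which the tool goes at most 41.7 mm and 7.16 degrees, less where a joint would pass 70% of its speed; a pose out of reach is approached as far as the arm can. A call with a number of a shift or a turn outside -1 to 1 is refused whole. A call with a gripper value outside its range is refused whole. "jaw" is the closure, from 0 (fully open) to 1 (shut), set as the call begins (left out, the last holds). The fingers move at their own pace and stop on an object; "squeeze" is the grip in N (left out, the last holds). Time passes only in rows, so rows that repeat a pose let the fingers close. It gives the time, the measured TCP pose, the force, the opening and the grip force at its end, in the units of the state.
- r.get_obs(): the state, without advancing time (a new reading comes with each control period).
- eyes.grab_frame(name): name is "scene" or "top"; returns the picture (420x560x3 uint8, red, green, blue); there is no depth.
- eyes.camera_info(name): a dict with "mtx" (3x3 intrinsics, pixels), "extrinsics" (4x4, takes a point from camera to world coordinates). Camera axes: x right, y down, z forward; pixel columns grow to the right and rows downward; lengths in m; the calibration is good to about 2 mm. A picture is of the moment at which its call begins. camera_info takes no time and is no camera call.
- r.hand_in(): hands the job in; it is judged then, once.
The state is a dict: "clock": time; "joints": joint angles; "qvel": joint speeds; "tau": joint torques, N m; "tcp_pos": TCP position; "orientation": TCP orientation; "contact_force": force on the tool from outside, world axes, zero at the start; "moment": the same for the moment, N m; "grip_width": finger opening in m; "gripper_force": force on a finger pad.
Only numpy, scipy, OpenCV 4.12 (cv2) and the standard library are available. Lean on these libraries where they do the work, as an engineer would, in place of code of your own. Each camera call takes 0.05 s, during which the arm holds its last target. There are 200 camera calls.

### The job

Push the sample jar that stands on the intake tray along its lane, through the falling flap, and so far into the bay that the flap can swing fully shut behind it; then take the hand away and let the flap close. Only push the jar with the fingers, below its middle so that it slides without tipping: do not lift it or tip it over, and leave the jars, the weight and the beaker round the tray where they are.

Things in the scene. Friction and masses are not known exactly. Their poses are not given: they have to be found in the camera images.
- intake: White jar intake tray, fixed: deck 305 x 130 mm (x = -145 to +160), its top 8 mm above the worktop. Origin: at worktop height under the middle of the shut flap, on the lane's centre line; +x along the lane from entry to bay, +y left of that, z up. Aluminium guides 8 mm high above the deck make a lane 62 mm wide from x = -38 on; before that they flare to 104 mm at x = -116. Open from above.
- bay (a point): Where the jar shall stand: a point on the deck top in the bay behind the flap, on the centre line, 103 mm past the shut flap. The jar is clear of the flap's swing when its centre is about 87 mm or more past the shut flap. The bay ends at an upright plate, inner face 151 mm past the flap, 30 mm high above the deck, so the jar's centre can go 125 mm past the flap at most.
- flap (a joint): Angle of the steel flap, rad: 0 shut, square across the lane; grows as it is pushed into the bay, to 1.6 along the lane; it does not open towards the entry. Side-hung on a leaning pin, so it rises some 20 mm as it opens and falls shut by its own weight within a second; under 1 N opens it. 3 mm plate, y = -41 to +26 mm of the intake, 19 to 43 mm above the worktop when shut.
- flap_edge (a point): Middle of the flap's free upright edge; shut, it is at x = 0, y = +26, z = 31 mm of the intake. It swings in a circle of about 75 mm about the pin.
- pin_top (a point): Knob on top of the flap's steel hinge pin, at the right of the lane (y = -44 mm of the intake); its top is 55 mm above the worktop; the pin leans 14 degrees from its foot outside the lane to here and stays outside the guides.
- sample_jar: The sample jar to feed: round clear jar with brown grain and a white screw lid, 52 mm in diameter, 72 mm high, 60 to 130 g. Pushed 10 to 20 mm above its underside it slides; above its middle or off its centre it may tip or wedge. It starts standing on the deck in the flared entry before the flap, the only jar on the tray. Origin: centre of its underside (8 mm above the worktop while it stands on the deck); z up its axis.
- red_jar: Bystander: jar with a red lid, 52 mm in diameter, 72 mm high, on the worktop beside the tray. Origin: centre of its underside.
- small_jar: Bystander: smaller jar with a white lid, 44 mm in diameter, 60 mm high, on the worktop beside the tray. Origin: centre of its underside.
- large_weight: Bystander: metal calibration weight, 27 mm in diameter, 48 mm high, on the worktop beside the tray. Origin: centre of its underside.
- small_beaker: Bystander: empty plastic beaker, 46 mm in diameter, 42 mm high, on the worktop beside the tray. Origin: centre of its underside.
Mind the look-alikes: they are no part of the job. Leave any blue or orange look-alike of the sample_jar alone.

How it is judged:
On the way:
1. the jar, standing on the deck, is passing the flap, which is pushed well open (flap over 0.8 rad, jar centre 0 to 85 mm past the flap line) (value of joint flap above 0.8 rad and x of sample_jar in the frame of intake between 0 and 0.085 m and z of sample_jar in the frame of intake below 0.014 m), for 0.1 s.
At the end, for the whole second after the job is handed in: The sample jar stands upright (within 0.1 rad) and still on the deck in the bay, in the lane (its centre within 20 mm of the centre line and 75 to 135 mm past the flap line), and the flap has fallen shut behind it (under 0.08 rad) (x of sample_jar in the frame of intake between 0.075 and 0.135 m and y of sample_jar in the frame of intake between -0.02 and 0.02 m and z of sample_jar in the frame of intake between 0.003 and 0.013 m and angle between sample_jar's own z axis and vertical below 0.1 rad and linear speed of sample_jar below 0.01 m/s and value of joint flap below 0.08 rad and velocity of joint flap below 0.1 rad/s); the robot touches nothing.
It fails at once if the sample jar is lifted (more than 12 mm off the deck) (z of sample_jar in the frame of intake above 0.02 m).
It fails at once if the sample jar is tipped over (more than 0.5 rad) (angle between sample_jar's own z axis and vertical above 0.5 rad).
It fails at once if a bystander (red-lidded jar, small jar, weight or beaker) is moved more than 20 mm (distance of any of red_jar, small_jar, large_weight, small_beaker from where it was at the start of the episode above 0.02 m).
It also fails if it takes over 42 s, if anything falls off the work surface, if the arm or the gripper's body presses on something with over 40 N, if the wrist force passes 120 N, or if a joint passes its speed limit or range.

## Working session

There is one attempt and no reset: what is moved stays moved. The work goes in short steps, Python scripts to look and compute and a tool call to move; the robot and the scene stay as the last step left them, time stands still between calls to the robot, and variables do not carry over. Pictures are saved under pics/ and viewed, at most 10 in all, crops included, and the job is handed in when it is done.

Besides the shell and the picture viewer there is one more tool, called after "Call:" as name(argument=value, ...) on one line, values as JSON. step_arm: Moves the arm, as the interface text tells. Shifts and turns lie within -1 to 1; 1 stands for 60 cm of shift or pi rad of turn. Its arguments: {"type":"object","properties":{"rows":{"type":"array"},"jaw":{"type":"number"},"squeeze":{"type":"number"}},"required":["rows"]}

```bash
mkdir -p pics; cat > h.py <<'E'
import numpy as np, cv2
from bench import r, eyes
def ray(n,u,v):
    c=eyes.camera_info(n);K=np.array(c["mtx"]);T=np.array(c["extrinsics"])
    d=T[:3,:3]@np.linalg.solve(K,[u,v,1.]);return T[:3,3],d
def onz(n,u,v,z):
    o,d=ray(n,u,v);return (o+d*(z-o[2])/d[2])
def proj(n,p):
    c=eyes.camera_info(n);K=np.array(c["mtx"]);T=np.linalg.inv(np.array(c["extrinsics"]))
    q=K@(T[:3,:3]@np.array(p,float)+T[:3,3]);return q[:2]/q[2]
E
python3 - <<'E'
from h import *
for n in("scene","top"):
    cv2.imwrite(f"pics/{n}0.png",eyes.grab_frame(n)[:,:,::-1]); print(n,np.round(eyes.camera_info(n)["extrinsics"],3).tolist(),eyes.camera_info(n)["mtx"])
s=r.get_obs();print({k:np.round(v,3).tolist() for k,v in s.items()},r.tips_ahead)
E
```

```text
scene [[-0.9, -0.209, 0.383, 0.129], [-0.436, 0.397, -0.807, 0.82], [0.017, -0.894, -0.449, 0.524], [0.0, 0.0, 0.0, 1.0]] [[509.09353696   0.         265.85976728]
 [  0.         509.09353696 213.19850133]
 [  0.           0.           1.        ]]
top [[0.009, -0.99, 0.138, 0.403], [-1.0, -0.011, -0.014, -0.022], [0.016, -0.138, -0.99, 0.983], [0.0, 0.0, 0.0, 1.0]] [[405.56353997   0.         285.63034774]
 [  0.         405.56353997 207.60362346]
 [  0.           0.           1.        ]]
{'clock': 0.1, 'joints': [1.08, 0.478, 0.022, 1.556, -0.012, 1.109, -0.083], 'qvel': [0.0, -0.001, -0.001, -0.004, 0.0, -0.0, -0.0], 'tau': [0.006, -59.776, 1.614, -28.195, 0.013, 0.005, 0.0], 'tcp_pos': [0.252, -0.626, 0.244], 'orientation': [-3.083, -0.597, 0.001], 'contact_force': [0.25, -0.133, -0.875], 'moment': [0.018, 0.036, -0.039], 'gripper_force': 0.0, 'grip_width': 0.086} 0.014
```

View pics/top0.png

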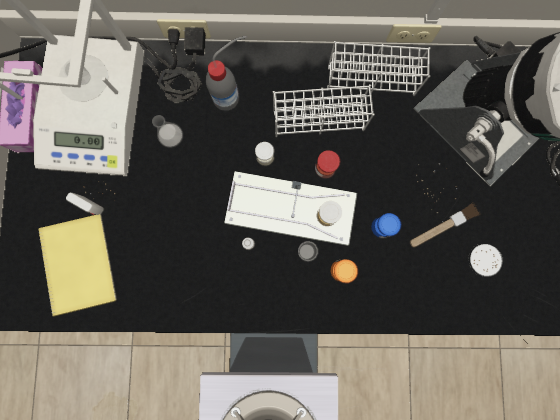

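View pics/scene0.png

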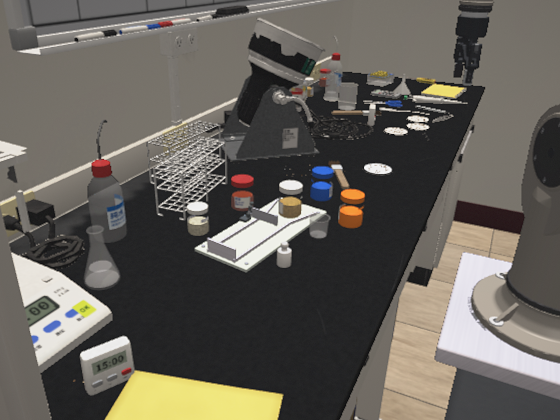

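```bash
cat > m.py <<'E'
from h import *
im=cv2.imread("pics/top0.png")
hsv=cv2.cvtColor(im,cv2.COLOR_BGR2HSV)
m=((hsv[...,2]>150)&(hsv[...,1]<50)).astype(np.uint8)*255
roi=np.zeros_like(m);roi[165:255,210:370]=255
cs,_=cv2.findContours(cv2.morphologyEx(m&roi,cv2.MORPH_CLOSE,np.ones((5,5))),cv2.RETR_EXTERNAL,cv2.CHAIN_APPROX_NONE)
c=max(cs,key=cv2.contourArea)[:,0]
P=np.array([onz("top",u,v,.008)[:2] for u,v in c],np.float32)
(cx,cy),wh,a=cv2.minAreaRect(P);print("rect",cx,cy,wh,a)
b=cv2.boxPoints(((cx,cy),wh,a));e=[b[1]-b[0],b[2]-b[1]];e=max(e,key=np.linalg.norm)
e=e/np.linalg.norm(e);e=e*np.sign(e[1]);o=np.array([cx,cy])-e*.0075;l=np.array([-e[1],e[0]])
print("origin",o,"dir",e,"yaw",np.arctan2(e[1],e[0]))
W=lambda x,y,z:[*(o+e*x+l*y),z]
print("pin pred",proj("top",W(0,-.044,.055)),"edge",proj("top",W(0,.026,.031)))
# bystanders & jar lids (top view)
for n,u,v,z in[("sample",330,213,.08),("red",328.5,162,.072),("small",264,152,.06),("weight",248,243,.048),("beaker",308,251,.042),("blue",388,226,.072)]:
    p=onz("top",u,v,z)[:2];d=p-o;print(n,np.round(p,3),"lane",np.round([d@e,d@l],3))
big=cv2.resize(im[140:265,215:410],None,fx=4,fy=4,interpolation=cv2.INTER_CUBIC)
cv2.imwrite("pics/crop.png",big)
E
python3 m.py
```

```text
rect 0.5402591228485107 -0.0482001006603241 (0.3035765290260315, 0.12937799096107483) 80.46582794189453
origin [ 0.53901685 -0.0555965 ] dir [0.16563597 0.986187  ] yaw 1.4043936
pin pred [297.56656765 186.64376012] edge [292.05602958 217.21600089]
sample [ 0.518 -0.135] lane [-0.082  0.007]
red [ 0.638 -0.133] lane [-0.06 -0.11]
small [0.663 0.016] lane [ 0.092 -0.11 ]
weight [0.451 0.05 ] lane [0.09  0.105]
beaker [ 0.434 -0.088] lane [-0.05   0.098]
blue [ 0.491 -0.267] lane [-0.217  0.012]
```

View pics/crop.png

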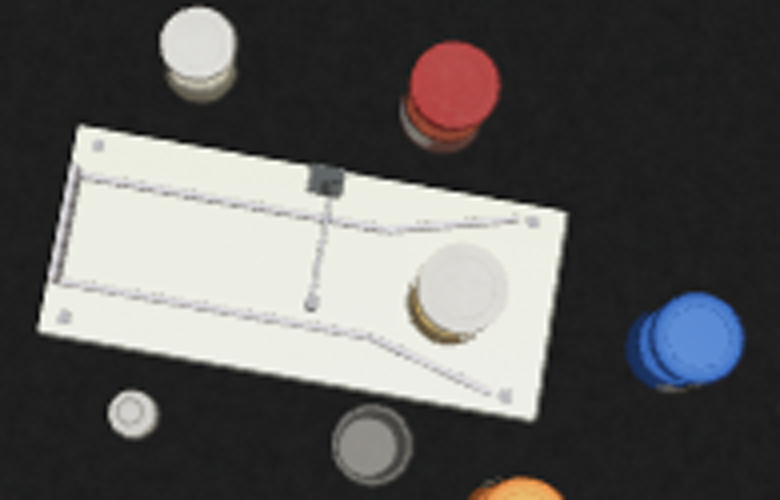

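Two white lids are in view. The one at top (330,213), with brown grain, stands on the tray in the flared entry, so it is the sample jar. The one at (264,153) is smaller and off the tray, so it is the small jar. The predicted pin at (297,187) matches the knob, so the lane frame is right.

```bash
cat > g.py <<'E'
import sys
from h import *
from scipy.spatial.transform import Rotation as R
o=np.array([.539,-.0556]);e=np.array([.1656,.9862]);l=np.array([-e[1],e[0]])
x,y,z,tilt=map(float,sys.argv[1:5])   # wanted tip position, lane coordinates, tilt rad
s=r.get_obs();p=np.array(s["tcp_pos"]);Rc=R.from_rotvec(s["orientation"])
ex=np.array([*e,0]);Rt=R.from_rotvec(-tilt*np.array([*l,0]))*R.from_matrix(np.c_[ex,np.cross([0,0,-1],ex),[0,0,-1]])
t=np.array([*(o+e*x+l*y),z])-r.tips_ahead*Rt.as_matrix()[:,2]
tip=p+r.tips_ahead*Rc.as_matrix()[:,2];d=tip[:2]-o
print("tip lane",np.round([d@e,d@l,tip[2]],4),"t",s["clock"],"w",s["grip_width"],"ahead",r.tips_ahead)
print("tcp shift u",np.round((t-p)/.6,4),"turn u",np.round((Rt*Rc.inv()).as_rotvec()/np.pi,4))
E
python3 g.py -0.145 0.006 0.13 0.1
```

```text
tip lane [-0.6097  0.1887  0.2304] t 0.1 w 0.0858485722565741 ahead 0.014
tcp shift u [ 0.4282  0.7112 -0.1675] turn u [ 0.0256 -0.0213  0.3249]
```

Call:
step_arm(rows=[[0.03, 0.05, -0.01, 0.003, -0.002, 0.036], [0.06, 0.1, -0.02, 0.006, -0.004, 0.072], [0.09, 0.15, -0.035, 0.008, -0.006, 0.108], [0.12, 0.2, -0.045, 0.01, -0.008, 0.144], [0.15, 0.25, -0.055, 0.012, -0.01, 0.18]], jaw=0.76)

```text
clock: 0.52
tcp_pos: [0.3424, -0.4743, 0.2116]
orientation: [-2.762, -1.427, -0.058]
contact_force: [0.2, 0.7, 0.1]
grip_width: 0.0256
gripper_force: 0.0
```

```bash
python3 g.py -0.145 0.006 0.13 0.1
```

```text
tip lane [-0.4449  0.1244  0.1976] t 0.5167 w 0.025612576818859575 ahead 0.014
tcp shift u [ 0.2774  0.4589 -0.1127] turn u [ 0.0141 -0.0096  0.1433]
```

Call:
step_arm(rows=[[0.03, 0.05, -0.012, 0.002, -0.001, 0.03], [0.06, 0.1, -0.024, 0.004, -0.002, 0.06], [0.09, 0.15, -0.036, 0.006, -0.004, 0.09], [0.12, 0.2, -0.048, 0.008, -0.006, 0.12], [0.15, 0.25, -0.06, 0.01, -0.008, 0.143]])

```text
clock: 0.93
tcp_pos: [0.4325, -0.3245, 0.1758]
orientation: [-2.357, -1.99, -0.102]
contact_force: [-0.1, 0.1, 0.3]
grip_width: 0.0207
gripper_force: 0.0
```

Call:
step_arm(rows=[[0.03, 0.05, -0.012, 0.002, 0, 0], [0.06, 0.1, -0.024, 0.004, -0.001, 0], [0.09, 0.15, -0.036, 0.004, -0.002, 0], [0.115, 0.19, -0.046, 0.004, -0.002, 0], [0.128, 0.21, -0.052, 0.004, -0.002, 0]])

```text
clock: 1.35
tcp_pos: [0.5103, -0.1956, 0.1444]
orientation: [-2.35, -1.986, -0.124]
contact_force: [-1.0, 0.3, -0.5]
grip_width: 0.0204
gripper_force: 0.0
```

```bash
python3 g.py -0.145 0.006 0.02 0.1;  python3 - <<'E'
from h import *
cv2.imwrite("pics/s1.png",cv2.resize(eyes.grab_frame("scene")[130:290,180:420,::-1],None,fx=3,fy=3))
E
```

```text
tip lane [-0.1414  0.005   0.1305] t 1.35 w 0.020402004953348082 ahead 0.014
tcp shift u [-0.0025 -0.0056 -0.1842] turn u [-0.0002  0.0015  0.0005]
```

View pics/s1.png

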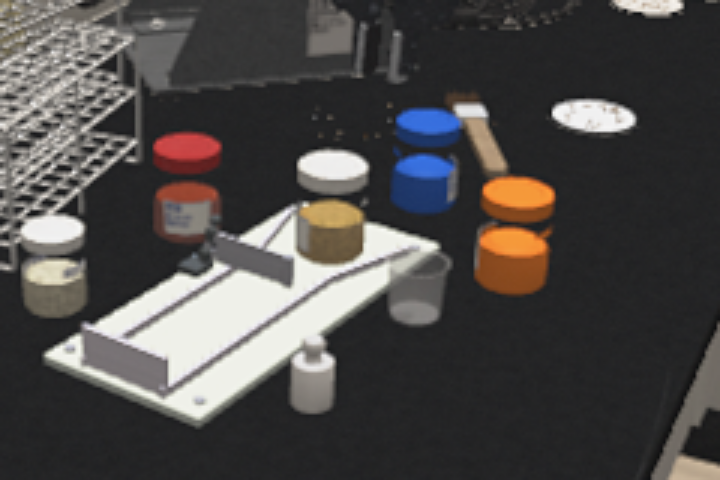

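The crop shows the fingers' tips at about (380,65), above the gap between the sample jar (333,210) and the blue jar. Everything still stands where it was, so I'm going down.

Call:
step_arm(rows=[[-0.002, -0.005, -0.05, 0, 0, 0], [-0.003, -0.006, -0.1, 0, 0.001, 0], [-0.003, -0.006, -0.15, 0, 0.001, 0], [-0.003, -0.006, -0.184, 0, 0.001, 0], [-0.003, -0.006, -0.184, 0, 0.001, 0]])

```text
clock: 1.82
tcp_pos: [0.5037, -0.2032, 0.0306]
orientation: [-2.351, -1.975, -0.112]
contact_force: [-0.2, -0.1, -0.6]
grip_width: 0.0204
gripper_force: 0.0
```

```bash
python3 g.py -0.09 0.003 0.02 0.1;python3 g.py 0.07 0.0 0.02 0.1;  python3 - <<'E'
from h import *
print(r.get_obs()["contact_force"])
cv2.imwrite("pics/s2.png",cv2.resize(eyes.grab_frame("scene")[130:290,180:420,::-1],None,fx=3,fy=3))
E
```

```text
tip lane [-0.15    0.0104  0.0167] t 1.8167 w 0.020371987942403573 ahead 0.014
tcp shift u [0.0287 0.0965 0.0055] turn u [-0.0003 -0.0019  0.0021]
tip lane [-0.15    0.0104  0.0167] t 1.8167 w 0.020371987942403573 ahead 0.014
tcp shift u [0.0778 0.3587 0.0055] turn u [-0.0003 -0.0019  0.0021]
[-0.15803086 -0.14479818 -0.55740512]
```

View pics/s2.png

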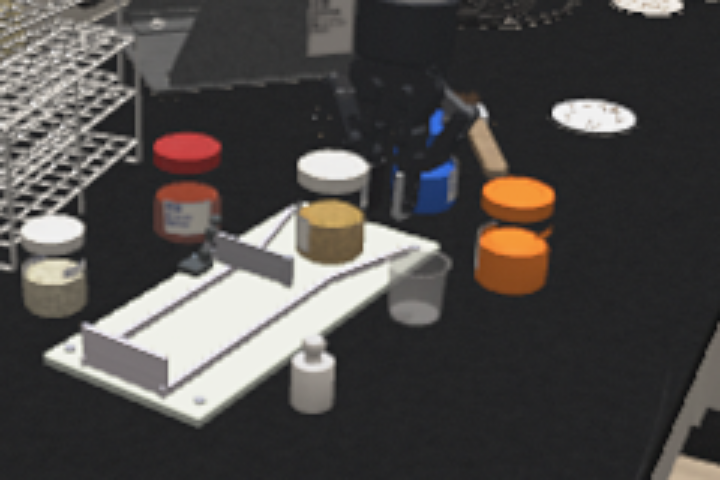

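The fingers stand just behind the sample jar (crop about (395,200)) and touch nothing. Next I line up with the jar and push.

Call:
step_arm(rows=[[0.006, 0.011, 0.005, 0, -0.001, 0.001], [0.01, 0.023, 0.008, 0, -0.002, 0.002], [0.013, 0.035, 0.008, 0, -0.002, 0.002], [0.016, 0.047, 0.008, 0, -0.002, 0.002], [0.018, 0.058, 0.008, 0, -0.002, 0.002]])

```text
clock: 2.28
tcp_pos: [0.5189, -0.1679, 0.0406]
orientation: [-2.352, -1.992, -0.127]
contact_force: [-0.7, -1.0, 0.0]
grip_width: 0.0201
gripper_force: 0.5
```

```bash
python3 g.py -0.035 0.0 0.021 0.1
```

```text
tip lane [-0.1127  0.0011  0.0267] t 2.2833 w 0.02009363755462969 ahead 0.014
tcp shift u [ 0.0235  0.1273 -0.0095] turn u [ 0.0007  0.0031 -0.0002]
```

Call:
step_arm(rows=[[0.002, 0.013, -0.003, 0, 0.001, 0], [0.0045, 0.026, -0.006, 0, 0.001, 0], [0.007, 0.039, -0.006, 0, 0.001, 0], [0.009, 0.052, -0.006, 0, 0.001, 0], [0.011, 0.065, -0.006, 0, 0.001, 0]])

```text
clock: 2.7
tcp_pos: [0.5246, -0.129, 0.0357]
orientation: [-2.35, -1.989, -0.121]
contact_force: [-0.5, -1.0, -0.8]
grip_width: 0.0203
gripper_force: 0.3
```

```bash
python3 g.py -0.035 0.0 0.021 0.1;  python3 - <<'E'
from h import *
print(r.get_obs()["contact_force"])
a=eyes.grab_frame("scene")[130:290,200:400,::-1];b=eyes.grab_frame("top")[150:310,215:415,::-1]
cv2.imwrite("pics/s3.png",cv2.resize(np.hstack([a,b]),None,fx=2,fy=2,interpolation=cv2.INTER_CUBIC))
E
```

```text
tip lane [-0.0734  0.002   0.0218] t 2.7 w 0.020283143873487005 ahead 0.014
tcp shift u [ 0.014   0.0625 -0.0014] turn u [ 0.0005  0.0014 -0.    ]
[-0.47101151 -1.01014138 -0.78498161]
```

View pics/s3.png

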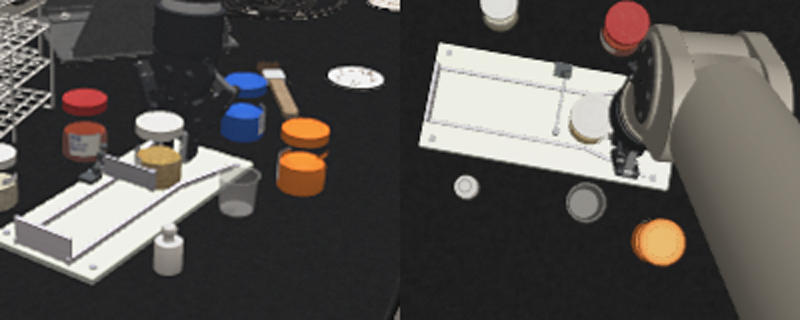

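The jar stands upright on the centre line, with its lid at right-panel (592,118), just before the flap at (558,100). The bystanders are unmoved, so I keep pushing.

Call:
step_arm(rows=[[0.003, 0.013, 0, 0, 0, 0], [0.0055, 0.026, 0, 0, 0.001, 0], [0.0085, 0.039, 0, 0, 0.001, 0], [0.011, 0.052, 0, 0, 0.001, 0], [0.014, 0.065, 0, 0, 0.001, 0]])

```text
clock: 3.22
tcp_pos: [0.533, -0.09, 0.0359]
orientation: [-2.349, -1.988, -0.118]
contact_force: [0.4, 0.5, -0.7]
grip_width: 0.0203
gripper_force: 0.3
```

Call:
step_arm(rows=[[0.002, 0.013, 0, 0, 0, 0], [0.0045, 0.026, 0, 0, 0, 0], [0.0065, 0.039, 0, 0, 0, 0], [0.0085, 0.052, 0, 0, 0, 0], [0.011, 0.065, 0, 0, 0, 0]])

```text
clock: 3.63
tcp_pos: [0.5396, -0.0511, 0.0359]
orientation: [-2.349, -1.988, -0.118]
contact_force: [0.7, -0.3, -0.2]
grip_width: 0.0202
gripper_force: 0.2
```

```bash
python3 g.py 0.068 0.0 0.021 0.1;  python3 - <<'E'
from h import *
a=eyes.grab_frame("scene")[130:290,200:400,::-1];b=eyes.grab_frame("top")[150:310,215:415,::-1]
cv2.imwrite("pics/s4.png",cv2.resize(np.hstack([a,b]),None,fx=2,fy=2,interpolation=cv2.INTER_CUBIC))
E
```

```text
tip lane [0.0059 0.0002 0.022 ] t 3.6333 w 0.020249347403209123 ahead 0.014
tcp shift u [ 0.0174  0.102  -0.0017] turn u [0.0005 0.0005 0.    ]
```

View pics/s4.png

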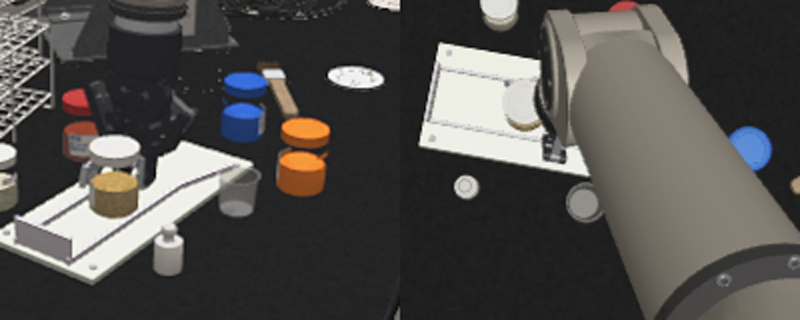

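The jar, at right-panel (522,103), is upright and past the flap line, and the flap is pushed open. About 62 mm remain.

Call:
step_arm(rows=[[0.002, 0.013, 0, 0, 0, 0], [0.0045, 0.026, 0, 0, 0, 0], [0.0065, 0.039, 0, 0, 0, 0], [0.0085, 0.052, 0, 0, 0, 0], [0.011, 0.065, 0, 0, 0, 0]])

```text
clock: 4.15
tcp_pos: [0.5461, -0.012, 0.0359]
orientation: [-2.349, -1.988, -0.118]
contact_force: [0.4, -0.2, -0.6]
grip_width: 0.0205
gripper_force: 0.2
```

Call:
step_arm(rows=[[0.002, 0.012, 0, 0, 0, 0], [0.004, 0.023, 0, 0, 0, 0], [0.0055, 0.031, 0, 0, 0, 0], [0.0065, 0.038, 0, 0, 0, 0], [0.0065, 0.038, 0, 0, 0, 0]])

```text
clock: 4.57
tcp_pos: [0.5505, 0.0108, 0.0362]
orientation: [-2.349, -1.988, -0.119]
contact_force: [0.3, -0.6, 1.8]
grip_width: 0.0206
gripper_force: 0.8
```

```bash
python3 g.py 0.068 0.0 0.021 0.1;  python3 - <<'E'
from h import *
a=eyes.grab_frame("scene")[130:290,200:400,::-1];b=eyes.grab_frame("top")[150:310,215:415,::-1]
cv2.imwrite("pics/s5.png",cv2.resize(np.hstack([a,b]),None,fx=2,fy=2,interpolation=cv2.INTER_CUBIC))
E
```

```text
tip lane [ 0.0688 -0.0004  0.0223] t 4.5667 w 0.02058390765661042 ahead 0.014
tcp shift u [-0.0008 -0.0012 -0.0022] turn u [ 0.0004  0.0008 -0.0002]
```

View pics/s5.png

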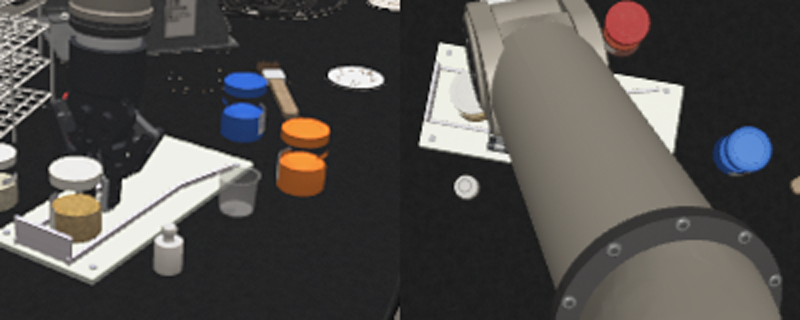

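The jar, at left-panel (76,200), stands upright in the bay near the end plate. Now I back off a little and lift straight out.

Call:
step_arm(rows=[[-0.001, -0.005, 0, 0, 0, 0], [-0.0017, -0.01, 0.02, 0, 0, 0], [-0.0017, -0.01, 0.06, 0, 0, 0], [-0.0017, -0.01, 0.12, 0, 0, 0], [-0.0017, -0.01, 0.18, 0, 0, 0]])

```text
clock: 5.08
tcp_pos: [0.5479, 0.0034, 0.145]
orientation: [-2.348, -1.986, -0.115]
contact_force: [0.5, -0.4, 1.2]
grip_width: 0.0205
gripper_force: 0.0
```

Call:
step_arm(rows=[[0, 0, 0.06, 0, 0, 0], [0, -0.05, 0.1, 0, 0, 0], [0, -0.11, 0.12, 0, 0, 0], [0, -0.17, 0.12, 0, 0, 0], [0, -0.23, 0.12, 0, 0, 0]])

```text
clock: 5.5
tcp_pos: [0.5492, -0.1361, 0.2183]
orientation: [-2.351, -1.99, -0.121]
contact_force: [0.1, 0.4, 0.3]
grip_width: 0.0207
gripper_force: 0.0
```

Call:
step_arm(rows=[[0, -0.06, 0, 0, 0, 0], [0, -0.12, 0, 0, 0, 0], [0, -0.18, 0, 0, 0, 0], [0, -0.2, 0, 0, 0, 0], [0, -0.2, 0, 0, 0, 0]])

```text
clock: 5.92
tcp_pos: [0.5475, -0.2596, 0.2162]
orientation: [-2.357, -1.98, -0.116]
contact_force: [0.4, -0.1, -0.1]
grip_width: 0.0205
gripper_force: 0.0
```

Call:
step_arm(rows=[[0, 0, 0, 0, 0, 0], [0, 0, 0, 0, 0, 0], [0, 0, 0, 0, 0, 0], [0, 0, 0, 0, 0, 0], [0, 0, 0, 0, 0, 0]])

```text
clock: 6.33
tcp_pos: [0.5493, -0.2529, 0.2161]
orientation: [-2.347, -1.99, -0.118]
contact_force: [-0.4, 0.5, 0.7]
grip_width: 0.0204
gripper_force: 0.0
```

```bash
python3 - <<'E'
from h import *
a=eyes.grab_frame("scene")[130:290,200:400,::-1];b=eyes.grab_frame("top")[130:290,215:415,::-1]
cv2.imwrite("pics/s6.png",cv2.resize(np.hstack([a,b]),None,fx=2,fy=2,interpolation=cv2.INTER_CUBIC))
E
```

```text
(no output)
```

View pics/s6.png

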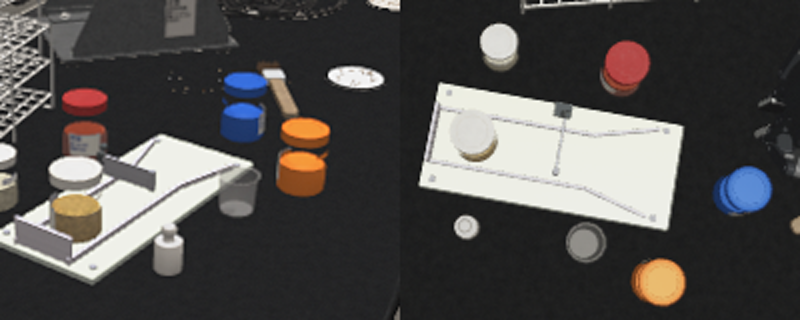

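The jar stands upright in the bay (right-panel (473,134)) and the flap is square across the lane at (560,145). The bystanders are unmoved and the hand is clear.

```bash
python3 -c "
from h import *
o=np.array([.539,-.0556]);e=np.array([.1656,.9862]);d=onz('top',251.5,197,.08)[:2]-o
print(d@e,d@[-e[1],e[0]]);print(r.hand_in())"
```

```text
0.09850396846340359 0.0027940469595718284
the job is handed in; nothing more can be done
None
```

The sample jar stands upright in the bay, about 98 mm past the flap line and 3 mm off the centre line by the top camera; the flap has fallen shut behind it, no bystander moved visibly, and the job is handed in (no verdict was returned).

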